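# Set the stock tags to match the bushing bins

### The arm

A 7-joint arm with a two-finger parallel gripper is mounted at the origin on the work surface. World frame = base frame: x ahead of the robot, y to its left, z up, the work surface at z = 0. Lengths are in mm, angles in rad, forces in N, time in s.
With the tool pointing down it reaches from about 400 to 875 mm from the base axis. Payload 19.3 kg.
Tool frame: the origin (TCP) lies midway between the tips of the shut fingers; the grasp point (between the pads) lies 19 mm behind it; z points along the fingers, y is the line along which they close (so a half turn about z gives the same grasp; the last joint's range is limited). The gripper opens to 85 mm and grips with 20 to 120 N. Pads are 22 mm wide; open, the fingers measure 114 mm over their backs; the gripper's body (76 mm by 85 mm) begins 54 mm behind the grasp point. The pads swing forward as they close: fully open they stand 13 mm farther back than shut.
Start: joints at [1.222, 0.521, -0.036, 1.599, 0.021, 1.021, -0.113], TCP at [171.973, -600.866, 231.291] pointing down, gripper open.
Joint ranges: [-2.91, 2.91], [-0.3, 2.13], [-1.5, 1.42], [0.17, 2.43], [-1.26, 4.41], [0.16, 1.93], [-2.52, 2.52]. Speed limits (rad/s): [1.89, 1.89, 2.39, 2.39, 3.01, 3.01, 3.01].

### API

Orientations are given as a unit quaternion [w, x, y, z].
In Python, from workcell import sensors, cams, workorder gives the robot as it stands.
- The arm moves only by the shell command python3 -m creep 'ROWS'. ROWS is JSON, a list of rows, each a list of 3 entries, a list of its own where there are three numbers: the shift along the world's x, y, z normalised to -1 to 1, where 1 is 12 cm, then the turn about the world's z normalised to -1 to 1, where 1 is pi rad, then the closure, from -1 (fully open) to 1 (shut), so that 0 is half open. A call has exactly 8 rows; each row is the pose to reach, as a shift and turn from the pose commanded when the call began, turning the shorter way round; what a row does not reach only later rows make up. A row lasts 1/12 s, in which the tool goes at most 41.7 mm and 7.16 degrees, less where a joint would pass 70% of its speed; a pose out of reach is approached as far as the arm can. A call with a number of a shift or a turn outside -1 to 1 is refused whole. A call with a gripper value outside its range is refused whole. The fingers move at their own pace and stop on an object; the grip force is fixed at half the most. Time passes only in rows, so rows that repeat a pose let the fingers close, or fill a call up. It gives the time, the measured TCP pose, the force, the opening and the grip force at its end, in the units of the state.
- sensors.get_obs(): the state, without advancing time (a new reading comes with each control period).
- cams.snapshot(name): name is "side" or "top"; returns the picture (400x640x3 uint8, red, green, blue); there is no depth.
- cams.get_calibration(name): a dict with "vfov" (degrees; the focal length in pixels is half the picture's height over the tangent of half this angle, whatever the lens; pixels are square), "cx", "cy" (the principal point, pixels), "dist_coeffs" ([k1, k2, p1, p2, k3] as OpenCV has them; the pictures are not rectified), "R" (3x3) and "t" (3): a world point X has camera coordinates R X + t. Camera axes: x right, y down, z forward; pixel columns grow to the right and rows downward; lengths in mm; the calibration is good to about 2 mm. A picture is of the moment at which its call begins. get_calibration takes no time and is no camera call.
- workorder.job_done(): hands the job in; it is judged then, once.
The state is a dict: "t": time; "joint_positions": joint angles; "qvel": joint speeds; "joint_efforts": joint torques, N m; "tcp_pos": TCP position; "ee_rot": TCP orientation; "contact_force": force on the tool from outside, world axes, zero at the start; "wrist_torque": the same for the moment, N m; "opening": opening from 0.0 (shut) to 1.0 (fully open); "gripper_force": force on a finger pad.
Only numpy, scipy, OpenCV 4.12 (cv2) and the standard library are available. Lean on these libraries where they do the work, as an engineer would, in place of code of your own. Each camera call takes 0.05 s, during which the arm holds its last target. There are 200 camera calls.

### The job

Each bin of bushings on the stock board has a hinged metal tag in front of it. With a fingertip, gently push over whichever tags are wrong, so that the tag of the full bin (two bushings) leans right over towards its bin with the disc face up, and the tags of the bins that are not full (one bushing or none) lean right over towards the robot with the bar face up. Do not pinch the tags, and leave the bushings and everything else on the table where they stand.

Things in the scene. Friction and masses are not known exactly. Their poses are not given: they have to be found in the camera images.
- station1: Fixed steel bracket of tag 1, 66 (y) x 40 x 40 mm high, on a plywood board 10 mm thick. Origin: centre of its underside, on the board's top. x points to the tag's own bin, centred about 130 mm away; the hinge lies along y, 35 mm above the origin. The four brackets stand in a row along y, 105 mm apart, in any order. Rubber rests 43 mm high stand 12 mm either side of the hinge.
- tag1 (a joint): Tag 1, slick plate 50 mm wide, 60 from hinge to free edge, 4 thick. 0: leans to the robot on its rest, bar face up (reorder); 0.785: upright; 1.571: leans to its bin on its rest, disc face up (in stock). Swings freely (under 1 N), falls to the side of upright where let go. At rest it slopes 45 degrees, free edge 42 mm beside the hinge, 87 mm above the table (upright 105).
- station2: Fixed steel bracket of tag 2, 66 (y) x 40 x 40 mm high, on a plywood board 10 mm thick. Origin: centre of its underside, on the board's top. x points to the tag's own bin, centred about 130 mm away; the hinge lies along y, 35 mm above the origin. The four brackets stand in a row along y, 105 mm apart, in any order. Rubber rests 43 mm high stand 12 mm either side of the hinge.
- tag2 (a joint): Tag 2, slick plate 50 mm wide, 60 from hinge to free edge, 4 thick. 0: leans to the robot on its rest, bar face up (reorder); 0.785: upright; 1.571: leans to its bin on its rest, disc face up (in stock). Swings freely (under 1 N), falls to the side of upright where let go. At rest it slopes 45 degrees, free edge 42 mm beside the hinge, 87 mm above the table (upright 105).
- station3: Fixed steel bracket of tag 3, 66 (y) x 40 x 40 mm high, on a plywood board 10 mm thick. Origin: centre of its underside, on the board's top. x points to the tag's own bin, centred about 130 mm away; the hinge lies along y, 35 mm above the origin. The four brackets stand in a row along y, 105 mm apart, in any order. Rubber rests 43 mm high stand 12 mm either side of the hinge.
- tag3 (a joint): Tag 3, slick plate 50 mm wide, 60 from hinge to free edge, 4 thick. 0: leans to the robot on its rest, bar face up (reorder); 0.785: upright; 1.571: leans to its bin on its rest, disc face up (in stock). Swings freely (under 1 N), falls to the side of upright where let go. At rest it slopes 45 degrees, free edge 42 mm beside the hinge, 87 mm above the table (upright 105).
- station4: Fixed steel bracket of tag 4, 66 (y) x 40 x 40 mm high, on a plywood board 10 mm thick. Origin: centre of its underside, on the board's top. x points to the tag's own bin, centred about 130 mm away; the hinge lies along y, 35 mm above the origin. The four brackets stand in a row along y, 105 mm apart, in any order. Rubber rests 43 mm high stand 12 mm either side of the hinge.
- tag4 (a joint): Tag 4, slick plate 50 mm wide, 60 from hinge to free edge, 4 thick. 0: leans to the robot on its rest, bar face up (reorder); 0.785: upright; 1.571: leans to its bin on its rest, disc face up (in stock). Swings freely (under 1 N), falls to the side of upright where let go. At rest it slopes 45 degrees, free edge 42 mm beside the hinge, 87 mm above the table (upright 105).
- bin_a: Open white plastic bin, fixed, 75 mm (x) by 88 mm (y), 32 mm high, floor and walls 3 mm; always FULL: two bushings stand side by side in it and fill it. Origin at the centre of its underside, on the board's top. The four bins may stand in any order behind the tags.
- bin_b: Open white plastic bin, fixed, 75 mm (x) by 88 mm (y), 32 mm high, floor and walls 3 mm; always NOT full: a single bushing is left in one half of it. Origin at the centre of its underside, on the board's top. The four bins may stand in any order behind the tags.
- bin_c: Open white plastic bin, fixed, 75 mm (x) by 88 mm (y), 32 mm high, floor and walls 3 mm; always NOT full: a single bushing is left in one half of it. Origin at the centre of its underside, on the board's top. The four bins may stand in any order behind the tags.
- bin_d: Open white plastic bin, fixed, 75 mm (x) by 88 mm (y), 32 mm high, floor and walls 3 mm; always NOT full: it is empty. Origin at the centre of its underside, on the board's top. The four bins may stand in any order behind the tags.
- bush_a1_center (a point): Centre of a loose dark steel bushing, 38 mm across, 28 mm high, standing in bin_a. Not to be disturbed.
- bush_a2_center (a point): Centre of a loose dark steel bushing, 38 mm across, 28 mm high, standing in bin_a. Not to be disturbed.
- bush_b1_center (a point): Centre of a loose dark steel bushing, 38 mm across, 28 mm high, standing in bin_b. Not to be disturbed.
- bush_c1_center (a point): Centre of a loose dark steel bushing, 38 mm across, 28 mm high, standing in bin_c. Not to be disturbed.
- target1: Bystander: loose black scan target, a stepped block 22 x 22 mm, 22 mm high, standing on the board in a gap between two tags. Origin at the centre of its underside.
- target2: Bystander: loose black scan target, a stepped block 22 x 22 mm, 22 mm high, standing on the board in a gap between two tags. Origin at the centre of its underside.
- hub: Bystander: dark machined wheel hub, 120 mm across, 52 mm high, standing on the table to the right. Origin at the centre of its underside.
- scanner: Bystander: handheld scanner lying on its back on the left, body 150 x 80 x 28 mm with a grip 34 mm wide that reaches to 142 mm from the origin along its -x. Origin under the body's centre.
- mug: Bystander: white mug, 80 mm across, 90 mm high, on the left. Origin at the centre of its underside.
- jar: Bystander: jar with a black cap, 60 mm across, 75 mm high, on the right. Origin at the centre of its underside.
- screwdriver: Bystander: screwdriver lying on the table between the robot and the board, left of the middle, about 200 mm long along its x axis.

How it is judged (in metres and radians):
At the end, for the whole second after the job is handed in: All four tags lean fully over on their rests: within 0.12 rad of 1.571 (towards the bin, disc up) in front of bin a, the full one, and within 0.12 rad of 0 (towards the robot, bar up) in front of bins b, c and d (((horizontal distance between bin_a and station1 below 0.15 m and value of joint tag1 above 1.45 rad) or (horizontal distance between any of bin_b, bin_c, bin_d and station1 below 0.15 m and value of joint tag1 below 0.12 rad)) and ((horizontal distance between bin_a and station2 below 0.15 m and value of joint tag2 above 1.45 rad) or (horizontal distance between any of bin_b, bin_c, bin_d and station2 below 0.15 m and value of joint tag2 below 0.12 rad)) and ((horizontal distance between bin_a and station3 below 0.15 m and value of joint tag3 above 1.45 rad) or (horizontal distance between any of bin_b, bin_c, bin_d and station3 below 0.15 m and value of joint tag3 below 0.12 rad)) and ((horizontal distance between bin_a and station4 below 0.15 m and value of joint tag4 above 1.45 rad) or (horizontal distance between any of bin_b, bin_c, bin_d and station4 below 0.15 m and value of joint tag4 below 0.12 rad))); the robot touches nothing.
It fails at once if a bushing or a bystander is lifted, carried or pushed more than 15 mm from its place (distance of any of bush_a1_center, bush_a2_center, bush_b1_center, bush_c1_center, target1, target2, hub, scanner, mug, jar, screwdriver from where it was at the start of the episode above 0.015 m).
It fails at once if a tag is pinched or forced: the robot presses on it with more than 15 N (contact force between the fingers and tag1 above 15 N or contact force between the fingers and tag2 above 15 N or contact force between the fingers and tag3 above 15 N or contact force between the fingers and tag4 above 15 N).
It also fails if it takes over 59 s, if anything falls off the work surface, if the arm or the gripper's body presses on something with over 40 N, if the wrist force passes 120 N, or if a joint passes its speed limit or range.

## Working session

There is one attempt and no reset: what is moved stays moved. The work goes in short steps, Python scripts to look and compute and a shell command to move; the robot and the scene stay as the last step left them, time stands still between calls to the robot, and variables do not carry over. Pictures are saved under pics/ and viewed, at most 10 in all, crops included, and the job is handed in when it is done.

```bash
mkdir -p pics
python3 - <<'E'
from workcell import sensors,cams
import cv2
for n in("top","side"):
    cv2.imwrite(f"pics/{n}0.png",cams.snapshot(n)[:,:,::-1])
    c=cams.get_calibration(n);print(n,c)
o=sensors.get_obs();print(o["t"],o["tcp_pos"],o["ee_rot"],o["opening"])
E
```

```text
top {'vfov': 52.08345636582742, 'cx': 328.21571394051665, 'cy': 196.87855603437023, 'dist_coeffs': array([-0.08186459,  0.        ,  0.        ,  0.        ,  0.        ]), 'R': array([[-0.00189213, -0.99998031,  0.00598243],
       [-0.99224403,  0.00113386, -0.12430001],
       [ 0.12429078, -0.00617122, -0.99222665]]), 't': array([  -7.38102969,  547.41151654, 1173.31363223])}
side {'vfov': 49.77377083304941, 'cx': 313.99414432563225, 'cy': 204.69319401785205, 'dist_coeffs': array([-0.03531567,  0.        ,  0.        ,  0.        ,  0.        ]), 'R': array([[-0.78817924, -0.61525151,  0.01546148],
       [-0.41613046,  0.5142457 , -0.74992453],
       [ 0.4534412 , -0.59750894, -0.66134268]]), 't': array([427.04281368, 255.18065082, 963.53039033])}
0.1 [ 171.88294167 -600.57180496  230.76679768] [-5.26830137e-04  9.90302143e-01  1.38929391e-01 -1.07746863e-04] 1.0005495995823481
```

View pics/top0.png

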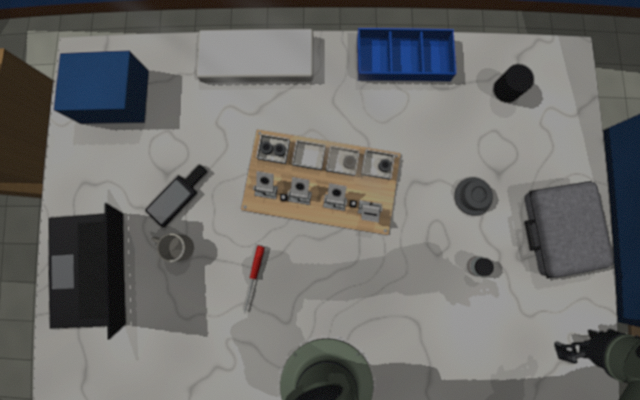

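View pics/side0.png

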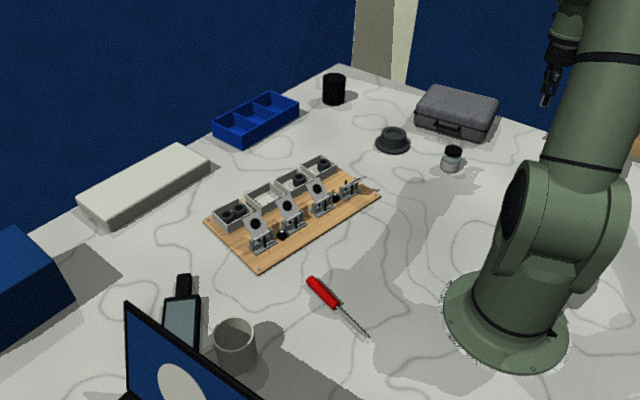

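Run:
```python
import cv2,numpy as np
a=cv2.imread("pics/top0.png")[120:240,235:410];b=cv2.imread("pics/side0.png")[145:275,200:385]
a=cv2.resize(a,None,fx=4,fy=4,interpolation=2);b=cv2.resize(b,None,fx=4,fy=4,interpolation=2)
cv2.imwrite("pics/a.png",cv2.convertScaleAbs(a,alpha=1.5));cv2.imwrite("pics/b.png",cv2.convertScaleAbs(b,alpha=1.3))
```

```text
(no output)
```

View pics/a.png

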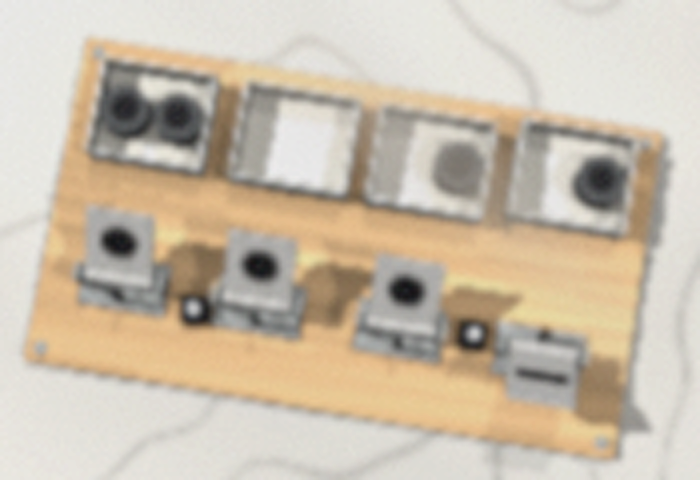

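View pics/b.png

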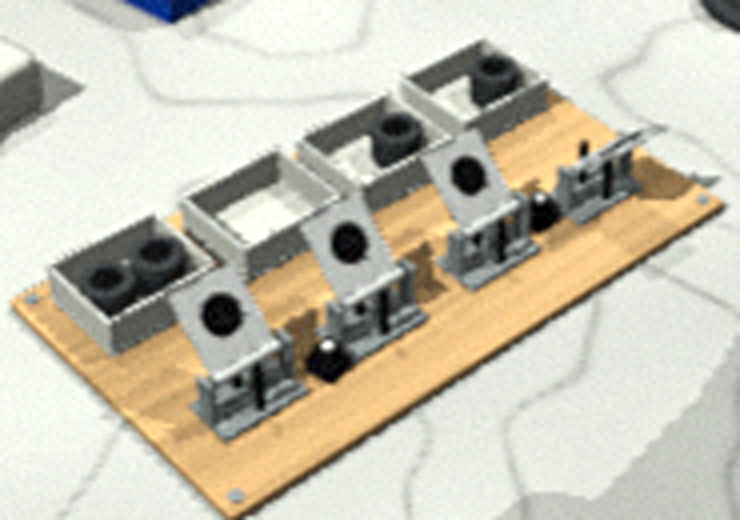

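The top and side views agree. From the left, the bins are full, empty, one bushing and one bushing. The first three tags show their discs, with top-view centres at about (264,180), (299,186) and (336,192), and the rightmost shows its bar. So only the two middle tags are wrong and need to go over towards the robot.

```bash
cat > h.py <<'E'
from workcell import cams
import cv2,numpy as np
def ray(n,p):
    c=cams.get_calibration(n);f=200/np.tan(np.radians(c["vfov"]/2))
    K=np.array([[f,0,c["cx"]],[0,f,c["cy"]],[0,0,1]])
    u=cv2.undistortPoints(np.array([[p]],float),K,c["dist_coeffs"])[0,0]
    R=np.array(c["R"]);return -R.T@c["t"],R.T@np.r_[u,1]
def plane(n,p,z):
    o,d=ray(n,p);return o+d*(z-o[2])/d[2]
def tri(p,q):
    o,d=ray("top",p);e,g=ray("side",q)
    s=np.linalg.lstsq(np.c_[d,-g],e-o,rcond=None)[0];a=o+d*s[0];b=e+g*s[1]
    return (a+b)/2,np.linalg.norm(a-b)
E
python3 - <<'E'
from h import *
np.set_printoptions(precision=1,suppress=True)
T=lambda x,y:(x/4+235-.4,y/4+120-.4); S=lambda x,y:(x/4+200-.4,y/4+145-.4)
P=[]
for a,b in(((118,241),(222,314)),((260,265),(350,242)),((406,290),(468,175))):
    r=tri(T(*a),S(*b));print(r,plane("top",T(*a),68));P.append(plane("top",T(*a),68))
v=P[2]-P[0];print("row angle deg from -y",np.degrees(np.arctan2(v[0],-v[1])))
for c in((295,140),(433,163)):print("bin",plane("top",T(*c),42))
E
```

```text
(array([592.5, 176.5,  71. ]), np.float64(0.280581041032578)) [592.9 176.9  68. ]
(array([574.9,  74.1,  70.7]), np.float64(0.19006605824139353)) [575.2  74.3  68. ]
(array([557.1, -30.3,  70.3]), np.float64(1.046586422354032)) [557.  -30.7  68. ]
row angle deg from -y -9.819310194405253
bin [673.1  50.6  42. ]
bin [655.6 -51.8  42. ]
```

```bash
python3 -m creep '[[[0.1,0.12,0],-0.02,1],[[0.2,0.25,0],-0.04,1],[[0.3,0.4,0],-0.06,1],[[0.4,0.52,0],-0.08,1],[[0.5,0.65,0],-0.1,1],[[0.6,0.78,0],-0.12,1],[[0.725,0.936,0],-0.143,1],[[0.725,0.936,0],-0.143,1]]'
python3 -m creep '[[[0.1,0.12,0],0,1],[[0.2,0.25,0],0,1],[[0.3,0.4,0],0,1],[[0.4,0.52,0],0,1],[[0.5,0.65,0],0,1],[[0.6,0.78,0],0,1],[[0.725,0.936,0],0,1],[[0.725,0.936,0],0,1]]'
```

```text
t: 0.77
tcp_pos: [262.0, -485.3, 231.1]
ee_rot: [-0.001, 0.996, -0.085, 0.0]
contact_force: [0.2, -0.2, 0.6]
opening: 0.004
gripper_force: 0.0
t: 1.43
tcp_pos: [348.6, -373.1, 231.1]
ee_rot: [-0.001, 0.997, -0.083, 0.0]
contact_force: [1.2, 1.2, -0.0]
opening: 0.0
gripper_force: 0.0
```

```bash
for i in 1; do :; done
python3 -m creep '[[[0.1,0.12,0],0,1],[[0.2,0.25,0],0,1],[[0.3,0.4,0],0,1],[[0.4,0.52,0],0,1],[[0.5,0.65,0],0,1],[[0.6,0.78,0],0,1],[[0.725,0.936,0],0,1],[[0.725,0.936,0],0,1]]' | grep tcp
python3 -m creep '[[[0.1,0.12,0],0,1],[[0.2,0.25,0],0,1],[[0.3,0.4,0],0,1],[[0.4,0.52,0],0,1],[[0.5,0.65,0],0,1],[[0.6,0.78,0],0,1],[[0.725,0.936,0],0,1],[[0.725,0.936,0],0,1]]' | grep tcp
python3 -m creep '[[[0.1,0.12,0],0,1],[[0.2,0.25,0],0,1],[[0.3,0.4,0],0,1],[[0.4,0.52,0],0,1],[[0.5,0.65,0],0,1],[[0.6,0.78,0],0,1],[[0.725,0.936,0],0,1],[[0.725,0.936,0],0,1]]'
```

```text
tcp_pos: [435.4, -260.7, 231.1]
tcp_pos: [522.1, -148.3, 231.1]
t: 3.43
tcp_pos: [608.7, -35.8, 230.8]
ee_rot: [-0.001, 0.997, -0.083, 0.0]
contact_force: [0.2, 0.6, 0.2]
opening: 0.0
gripper_force: 0.0
```

```bash
python3 -m creep '[[[0,0,-0.14],0,1],[[0,0,-0.28],0,1],[[0,0,-0.42],0,1],[[0,0,-0.56],0,1],[[0,0,-0.7],0,1],[[0,0,-0.84],0,1],[[0,0,-0.95],0,1],[[0,0,-1],0,1]]' | grep tcp
python3 -m creep '[[[0,0,-0.05],0,1],[[0,0,-0.1],0,1],[[0,0,-0.15],0,1],[[0,0,-0.2],0,1],[[0,0,-0.25],0,1],[[0,0,-0.29],0,1],[[0,0,-0.325],0,1],[[0,0,-0.325],0,1]]'
python3 - <<'E'
from workcell import cams
import cv2
a=cams.snapshot("top")[120:240,235:410,::-1];b=cams.snapshot("side")[145:275,200:385,::-1]
f=lambda i:cv2.convertScaleAbs(cv2.resize(i,(700,300*0+290),interpolation=2),alpha=1.4)
g=lambda i:cv2.resize(cv2.convertScaleAbs(i,alpha=1.4),None,fx=2.1,fy=2.1,interpolation=2)
import numpy as np
A,B=g(a),g(b);A=cv2.copyMakeBorder(A,0,B.shape[0]-A.shape[0],0,0,0)
cv2.imwrite("pics/c.png",np.hstack([A,B]))
E
```

```text
tcp_pos: [605.9, -40.3, 109.4]
t: 4.77
tcp_pos: [606.6, -39.2, 71.5]
ee_rot: [0.0, 0.996, -0.085, -0.0]
contact_force: [-0.3, 0.1, -0.5]
opening: 0.006
gripper_force: 0.0
```

View pics/c.png

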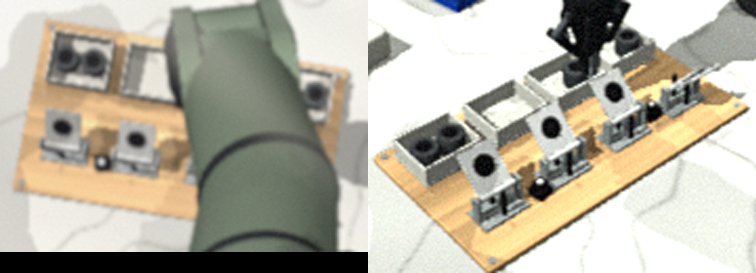

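The side view shows the closed fingertip standing behind the third tag, at about (592,72), with clearance. Next I push it slowly towards the robot.

```bash
python3 -m creep '[[[-0.04,0.007,0],0,1],[[-0.08,0.014,0],0,1],[[-0.12,0.02,0],0,1],[[-0.16,0.027,0],0,1],[[-0.2,0.034,0],0,1],[[-0.24,0.04,0],0,1],[[-0.28,0.048,0],0,1],[[-0.31,0.053,0],0,1]]' | grep -E 'tcp|contact'
python3 -m creep '[[[-0.04,0.007,0],0,1],[[-0.08,0.014,0],0,1],[[-0.12,0.02,0],0,1],[[-0.16,0.027,0],0,1],[[-0.2,0.034,0],0,1],[[-0.24,0.04,0],0,1],[[-0.28,0.048,0],0,1],[[-0.31,0.053,0],0,1]]' | grep -E 'tcp|contact'
python3 -m creep '[[[0,0,0],0,1],[[0,0,0],0,1],[[0,0,0],0,1],[[0,0,0],0,1],[[0,0,0],0,1],[[0,0,0],0,1],[[0,0,0],0,1],[[0,0,0],0,1]]'
python3 - <<'E'
from workcell import cams
import cv2
b=cams.snapshot("side")[145:275,200:385,::-1]
cv2.imwrite("pics/d.png",cv2.resize(cv2.convertScaleAbs(b,alpha=1.4),None,fx=4,fy=4,interpolation=2))
E
```

```text
tcp_pos: [569.1, -32.7, 72.3]
contact_force: [0.6, -0.5, 0.6]
tcp_pos: [532.0, -26.4, 72.3]
contact_force: [0.8, 0.5, 0.1]
t: 6.87
tcp_pos: [532.6, -26.5, 72.3]
ee_rot: [-0.0, 0.996, -0.085, -0.0]
contact_force: [-0.6, -0.4, 0.4]
opening: -0.004
gripper_force: 0.0
```

View pics/d.png

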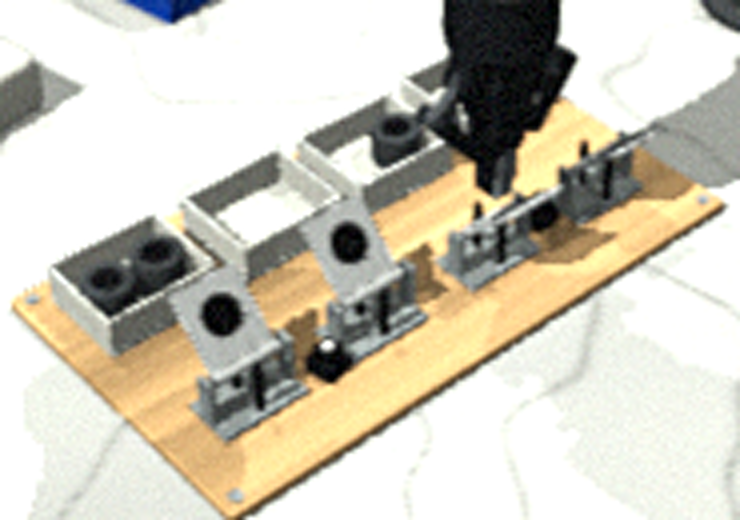

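The third tag now leans towards the robot, with its plate edge-on at about (515,210). Now I lift clear and go behind the second tag.

```bash
python3 -m creep '[[[0,0,0.12],0,1],[[0,0,0.25],0,1],[[0,0,0.4],0,1],[[0,0,0.55],0,1],[[0,0,0.7],0,1],[[0,0,0.82],0,1],[[0,0,0.9],0,1],[[0,0,0.9],0,1]]' | grep tcp
python3 -m creep '[[[0.1,0.1,0],0,1],[[0.22,0.22,0],0,1],[[0.34,0.34,0],0,1],[[0.46,0.46,0],0,1],[[0.58,0.58,0],0,1],[[0.7,0.7,0],0,1],[[0.78,0.77,0],0,1],[[0.78,0.77,0],0,1]]' | grep tcp
python3 -m creep '[[[0,0,0],0,1],[[0,0,-0.15],0,1],[[0,0,-0.3],0,1],[[0,0,-0.45],0,1],[[0,0,-0.6],0,1],[[0,0,-0.75],0,1],[[0,0,-0.9],0,1],[[0,0,-0.9],0,1]]'
```

```text
tcp_pos: [533.4, -26.6, 181.9]
tcp_pos: [627.0, 68.3, 178.7]
t: 8.92
tcp_pos: [623.7, 64.7, 68.8]
ee_rot: [0.001, 0.996, -0.085, -0.002]
contact_force: [0.0, 1.0, -0.2]
opening: 0.001
gripper_force: 0.0
```

```bash
python3 -m creep '[[[-0.04,0.007,0],0,1],[[-0.08,0.014,0],0,1],[[-0.12,0.02,0],0,1],[[-0.16,0.027,0],0,1],[[-0.2,0.034,0],0,1],[[-0.24,0.04,0],0,1],[[-0.28,0.048,0],0,1],[[-0.31,0.053,0],0,1]]' | grep -E 'tcp|contact'
python3 -m creep '[[[-0.04,0.007,0],0,1],[[-0.08,0.014,0],0,1],[[-0.12,0.02,0],0,1],[[-0.16,0.027,0],0,1],[[-0.2,0.034,0],0,1],[[-0.24,0.04,0],0,1],[[-0.28,0.048,0],0,1],[[-0.31,0.053,0],0,1]]' | grep -E 'tcp|contact'
python3 -m creep '[[[0,0,0],0,1],[[0,0,0],0,1],[[0,0,0],0,1],[[0,0,0.1],0,1],[[0,0,0.25],0,1],[[0,0,0.4],0,1],[[0,0,0.55],0,1],[[0,0,0.7],0,1]]' | grep -E 'tcp|contact'
python3 -m creep '[[[0,0,0.15],0,1],[[0,0,0.3],0,1],[[0,0,0.45],0,1],[[0,0,0.6],0,1],[[0,0,0.7],0,1],[[0,0,0.8],0,1],[[0,0,0.8],0,1],[[0,0,0.8],0,1]]'
python3 - <<'E'
from workcell import cams
import cv2
b=cams.snapshot("side")[145:275,200:385,::-1]
cv2.imwrite("pics/e.png",cv2.resize(cv2.convertScaleAbs(b,alpha=1.4),None,fx=4,fy=4,interpolation=2))
E
```

```text
tcp_pos: [588.4, 72.4, 72.5]
contact_force: [-0.2, 0.1, -0.3]
tcp_pos: [551.1, 78.7, 72.3]
contact_force: [0.2, -0.2, -0.7]
tcp_pos: [551.9, 78.5, 158.1]
contact_force: [1.3, -0.1, -0.7]
t: 11.58
tcp_pos: [551.9, 78.6, 253.1]
ee_rot: [-0.0, 0.996, -0.085, 0.001]
contact_force: [0.0, 1.0, 0.1]
opening: -0.003
gripper_force: 0.0
```

View pics/e.png

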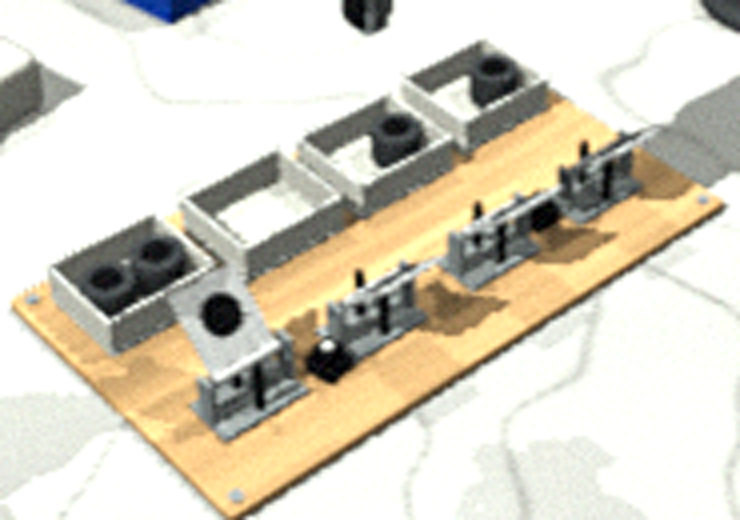

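The full bin's tag at (222,314) still leans to its bin with the disc up. The other three lean towards the robot, nothing else has moved, and the gripper is clear.

```bash
python3 -c "
from workcell import workorder;print(workorder.job_done())"
```

```text
the job is handed in; nothing more can be done
None
```

I pushed the two wrong tags (the second and third from the left) over towards the robot and left the other two as they were, so only the full bin's tag now leans to its bin with the disc up; I handed the job in at about 12 s, and no verdict came back.

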